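Make up two fitting kits

TASK

Make up the two fitting kits from the stock on the grey mat: into the blue tray put the green-capped filter, the cream hose adapter and the cream clamp; into the orange tray put the valve with the yellow handwheel and the steel clamp. In each tray the clamp lies flat in the large middle compartment and every other part stands upright in an end compartment of its own (either end), each well centred in its compartment. Leave the red-capped filter where it is.

Things in the scene. Friction and masses are not known exactly. Their poses are not given: they have to be found in the camera images.
- tray_blue: blue shallow kit tray, fixed, 88 (x) by 228 (y) mm, 12 mm high, floor 4 mm thick, rim and dividers 4 mm thick. Three compartments along y: the large middle one (80 x 80) centred on the origin, two end ones (80 in x, 66 in y) centred at y = +77 and -77 mm. Beyond the stock row, left or right, yawed up to 0.2 rad. Origin: centre of the underside, on the bench (z = 0); z up.
- tray_orange: orange shallow kit tray, fixed, 88 (x) by 228 (y) mm, 12 mm high, floor 4 mm thick, rim and dividers 4 mm thick. Three compartments along y: the large middle one (80 x 80) centred on the origin, two end ones (80 in x, 66 in y) centred at y = +77 and -77 mm. Beyond the stock row, left or right, yawed up to 0.2 rad. Origin: centre of the underside, on the bench (z = 0); z up.
- filter_green: capsule filter, white upright cylinder with green end caps and a green nipple on top: body diameter 44 mm up to 54 mm high, nipple diameter 16 mm from there to 66 mm. About 90 g. Starts upright in the stock row on the grey mat. Origin: centre of the underside; z up.
- filter_red: capsule filter, white upright cylinder with red end caps and a red nipple on top: body diameter 44 mm up to 54 mm high, nipple diameter 16 mm from there to 66 mm. About 90 g. Starts upright in the stock row on the grey mat. Origin: centre of the underside; z up. Belongs to no kit: stays where it is.
- clamp_cream: cream plastic pipe clamp, a ring lying flat in the stock row: outer diameter 48 mm, hole 32, 24 mm high. Bolt lug (16 wide, brass stud on top) out to 32 mm from the centre along body +x, hinge lug (14 wide) out to 28 mm along -x; grip the ring across y (48 mm). About 50 g. At the start +x points to world +y within 0.65 rad. Origin: centre of the ring's underside; z up.
- clamp_steel: bare steel pipe clamp, a ring lying flat in the stock row: outer diameter 48 mm, hole 32, 24 mm high. Bolt lug (16 wide, brass stud on top) out to 32 mm from the centre along body +x, hinge lug (14 wide) out to 28 mm along -x; grip the ring across y (48 mm). About 160 g. At the start +x points to world +y within 0.65 rad. Origin: centre of the ring's underside; z up.
- hose_adapter: cream plastic hose adapter standing on its flange: flange diameter 44 mm, 6 mm thick, then a straight upright stem of diameter 24 mm (ribbed to the eye only: the drawn ribs reach 27 mm and cannot be felt) up to 58 mm. About 40 g. Starts upright in the stock row on the grey mat. Origin: centre of the underside; z up.
- valve: small steel valve with a yellow handwheel on top: block 50 mm (x) by 30 mm (y), 28 mm high; dark neck diameter 26 mm from 28 to 46 mm; round handwheel diameter 40 mm from 46 to 62 mm, rigid (does not turn). About 220 g. Starts upright in the stock row on the grey mat. Origin: centre of the underside; z up.
Not all that is in view belongs to the job. Leave any pink or turquoise look-alike of the tray_blue alone.

How it is judged (in metres and radians):
At the end, for the whole second after the job is handed in: Each of the five parts is on the floor of its tray (underside under 8 mm above the tray's), within 15 mm in tray x and y of the centre of its compartment (clamps middle, others either end), level to 0.12 rad, released, at rest. Red filter upright, within 30 mm of its start (x of filter_green in the frame of tray_blue between -0.015 and 0.015 m and (y of filter_green in the frame of tray_blue between 0.062 and 0.092 m or y of filter_green in the frame of tray_blue between -0.092 and -0.062 m) and z of each of filter_green, hose_adapter, clamp_cream in the frame of tray_blue below 0.008 m and angle between each of filter_green, hose_adapter, clamp_cream, valve, clamp_steel, filter_red's own z axis and vertical below 0.12 rad and linear speed of each of filter_green, hose_adapter, clamp_cream, valve, clamp_steel below 0.02 m/s and angular speed of each of filter_green, hose_adapter, clamp_cream, valve, clamp_steel below 0.2 rad/s and x of hose_adapter in the frame of tray_blue between -0.015 and 0.015 m and (y of hose_adapter in the frame of tray_blue between 0.062 and 0.092 m or y of hose_adapter in the frame of tray_blue between -0.092 and -0.062 m) and x of clamp_cream in the frame of tray_blue between -0.015 and 0.015 m and y of clamp_cream in the frame of tray_blue between -0.015 and 0.015 m and x of valve in the frame of tray_orange between -0.015 and 0.015 m and (y of valve in the frame of tray_orange between 0.062 and 0.092 m or y of valve in the frame of tray_orange between -0.092 and -0.062 m) and z of each of valve, clamp_steel in the frame of tray_orange below 0.008 m and x of clamp_steel in the frame of tray_orange between -0.015 and 0.015 m and y of clamp_steel in the frame of tray_orange between -0.015 and 0.015 m and distance of filter_red from where it was at the start of the episode below 0.03 m); the robot touches nothing.
It fails at once if the red filter is knocked away or picked up (distance of filter_red from where it was at the start of the episode above 0.03 m).
It also fails if it takes over 120 s, if anything falls off the work surface, if the arm or the gripper's body presses on something with over 40 N, if the wrist force passes 120 N, or if a joint passes its speed limit or range.

ROBOT

A 6-joint arm with a two-finger parallel gripper is mounted at the origin on the work surface. World frame = base frame: x ahead of the robot, y to its left, z up, the work surface at z = 0. Lengths are in m, angles in degrees, forces in N, time in s.
With the tool pointing down it reaches from about 0.4 to 0.825 m from the base axis. Payload 7 kg.
Tool frame: the origin (TCP) lies at the centre of the arm's flange, where the gripper is bolted on; the fingertips stand 178 mm ahead of it and the grasp point (between the pads) lies 159 mm ahead of it (tip_reach is the distance from the TCP to the fingertips, in m); z points along the fingers, y is the line along which they close (so a half turn about z gives the same grasp; the last joint's range is limited). The gripper opens to 88 mm and grips with 3 to 60 N. Pads are 19 mm wide; open, the fingers measure 130 mm over their backs; the gripper's body (78 mm by 193 mm) begins 47 mm behind the grasp point.
Start: joints at [89.788, 20.546, 0.682, 0, -70.136, -16.507], TCP at [0.194, 0.646, 0.405] pointing down, gripper open.
Joint ranges: [-176.03, 176.03], [-82.01, 121.73], [-58.28, 71.71], [-173.87, 95.51], [-174.79, -0.11], [-173.66, 173.66]. Speed limits (degrees/s): [136.94, 136.94, 172.46, 180, 180, 180].

INTERFACE

Orientations are given as [roll, pitch, yaw] about the fixed x, y, z axes, in that order (R = Rz(yaw) Ry(pitch) Rx(roll)).
In Python, from plant import * gives the robot as it stands.
- The arm moves only by the shell command python3 -m handwheel 'ROWS'. ROWS is JSON, a list of rows, each a list of 7 numbers: the opening, from -1 (shut) to 1 (fully open), then the shift along the tool's x, y, z as a fraction of full scale, then the turn, a rotation vector about the tool's x, y, z as a fraction of full scale. A call has 1 to 5 rows; each row shifts and turns the commanded pose from where the row before left it, along the tool's axes as they then stand; what a row does not reach is not made up. Full scale, the value 1, is 0.025 m for a shift and 6 degrees for a turn. A row lasts 1/8 s, in which the tool goes at most 62.5 mm and 10.7 degrees, less where a joint would pass 70% of its speed; a pose out of reach is approached as far as the arm can. A call with a number of a shift or a turn outside -1 to 1 is refused whole. A call with a gripper value outside its range is refused whole. The fingers move at their own pace and stop on an object; the grip force is fixed at half the most. Time passes only in rows, so rows that do not move let the fingers close. It gives the time, the measured TCP pose, the force, the opening and the grip force at its end, in the units of the state.
- get_obs(): the state, without advancing time (a new reading comes with each control period).
- snapshot(name): name is "scene" or "top"; returns a dict with "color" (420x560x3 uint8, red, green, blue), "fx", "fy", "cx", "cy" (pixels), "R" (3x3) and "t" (3): a world point X has camera coordinates R X + t. Camera axes: x right, y down, z forward; pixel columns grow to the right and rows downward; lengths in m; the calibration is good to about 2 mm. A picture is of the moment at which its call begins. There is no depth.
- close_job(): hands the job in; it is judged then, once.
The state is a dict: "clock": time; "joint_pos": joint angles; "qvel": joint speeds; "tau": joint torques, N m; "tool_pos": TCP position; "orientation": TCP orientation; "force": force on the tool from outside, world axes, zero at the start; "moment": the same for the moment, N m; "opening": finger opening in m; "gripper_force": force on a finger pad.
Only numpy, scipy, OpenCV 4.12 (cv2) and the standard library are available. Lean on these libraries where they do the work, as an engineer would, in place of code of your own. Each camera call takes 0.05 s, during which the arm holds its last target. There are 200 camera calls.

## Working session

There is one attempt and no reset: what is moved stays moved. The work goes in short steps, Python scripts to look and compute and a shell command to move; the robot and the scene stay as the last step left them, time stands still between calls to the robot, and variables do not carry over. Pictures are saved under pics/ and viewed, at most 14 in all, crops included, and the job is handed in when it is done.

```bash
ls; mkdir -p pics
python3 - <<'E'
from plant import *
import cv2
o=get_obs();print(o)
for n in("scene","top"):
    s=snapshot(n);cv2.imwrite(f"pics/{n}0.png",s["color"][:,:,::-1]);print(n,s["fx"],s["fy"],s["cx"],s["cy"],s["R"],s["t"])
E
```

```text
pics
{'clock': 0.0, 'joint_pos': array([ 8.97875357e+01,  2.05912590e+01,  6.33219313e-01, -1.91105218e-02,
       -7.01358118e+01, -1.65082886e+01]), 'qvel': array([-0.00283641, -0.01719184,  0.06540259,  0.00920065,  0.15826378,
       -0.01199383]), 'tau': array([-1.18912860e-03, -5.82718134e+01,  2.93078935e+01,  6.99760392e+00,
        6.88961009e-03, -1.47287392e-04]), 'tool_pos': array([0.19413511, 0.64627474, 0.40372339]), 'orientation': array([ 1.79904912e+02, -9.44619862e-03, -1.67272533e+01]), 'force': array([ 0.16968721, -0.48006899,  0.15622547]), 'moment': array([-0.06678196, -0.00203891, -0.0324963 ]), 'gripper_force': 0.0, 'opening': 0.0877492576090825}
scene 502.7456727827812 502.7456727827812 283.23844430114144 206.67395204808895 [[ 0.81053112  0.58547876  0.01593512]
 [ 0.37994581 -0.50489828 -0.77506058]
 [-0.4457359   0.6342652  -0.63168597]] [-0.38023258 -0.13457889  1.16927879]
top 520.6781337579396 520.6781337579396 273.7925395860299 209.74220737069726 [[ 0.02775818 -0.99943097  0.01916286]
 [-0.9830642  -0.03076755 -0.18066029]
 [ 0.18114708 -0.01382352 -0.98335886]] [-0.02113509  0.46270625  0.97782756]
```

View pics/scene0.png

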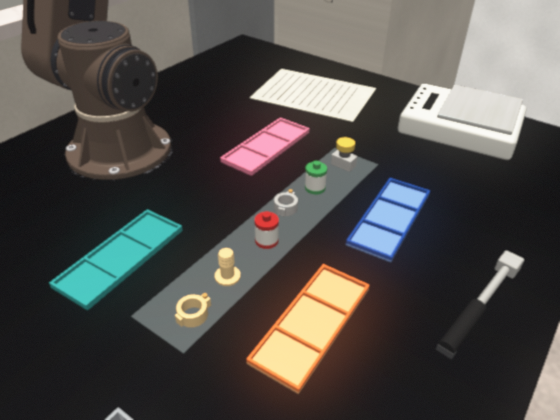

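View pics/top0.png

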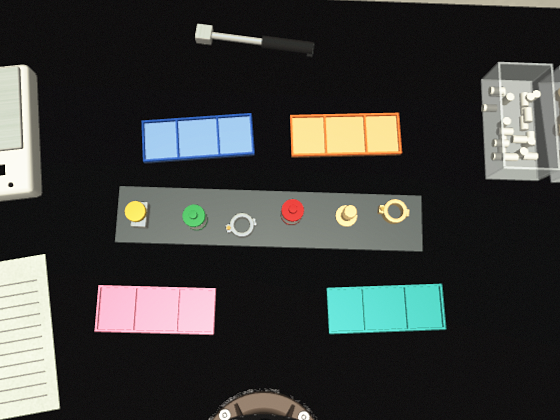

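Scene: the blue tray is the true one at (390,218) scene / (198,137) top; pink (155,310) and turquoise (386,309) are look-alikes. Orange tray is at top (346,135). Row in top: valve (135,212), green filter (194,216), steel clamp (241,225), red filter (292,210), adapter (347,215), cream clamp (396,210). I measure these in both views and make one crop to confirm.

```bash
cat > vis.py <<'E'
import cv2, numpy as np
from plant import *
def ray(s,p):
    d=np.array([(p[0]-s["cx"])/s["fx"],(p[1]-s["cy"])/s["fy"],1.]); R=np.array(s["R"]); return -R.T@np.array(s["t"]), R.T@d
def plane(s,p,z):
    c,d=ray(s,p); return c+d*(z-c[2])/d[2]
def tri(s1,p1,s2,p2):
    (a,u),(b,v)=ray(s1,p1),ray(s2,p2)
    k=np.linalg.lstsq(np.c_[u,-v],b-a,rcond=None)[0]; A,B=a+u*k[0],b+v*k[1]
    return (A+B)/2,np.linalg.norm(A-B)
def blob(s,roi,lo,hi,fill=False):
    """largest HSV blob in roi (x0,y0,x1,y1) -> contour in image pixels"""
    x0,y0,x1,y1=roi; h=cv2.cvtColor(s["color"][y0:y1,x0:x1],cv2.COLOR_RGB2HSV)
    m=cv2.inRange(h,np.array(lo),np.array(hi))
    cs,_=cv2.findContours(m,cv2.RETR_EXTERNAL,cv2.CHAIN_APPROX_NONE,offset=(x0,y0))
    return max(cs,key=cv2.contourArea)
def cen(c):
    m=cv2.moments(c); return np.array([m["m10"],m["m01"]])/m["m00"]
E
python3 - <<'E'
from vis import *
t,s=snapshot("top"),snapshot("scene")
Y=((20,120,120),(35,255,255));G=((40,100,50),(85,255,255));Rd=((168,100,50),(180,255,255))
C=((12,60,90),(30,255,255));ST=((0,0,90),(180,110,255))
spec={"valve wheel":((115,190,160,235),(330,130,362,155),Y),"green":((170,190,215,240),(300,155,335,200),G),
"red":((270,190,315,235),(250,205,285,250),Rd),"adapter":((325,195,370,235),(208,240,250,290),C),
"creamclamp":((375,190,420,230),(165,285,215,335),C),"steel":((220,207,262,245),(268,185,304,222),ST)}
for n,(a,b,c) in spec.items():
    A,B=blob(t,a,*c),blob(s,b,*c); pa,pb=cen(A),cen(B)
    X,e=tri(t,pa,s,pb)
    print(n,pa.round(1),cv2.boundingRect(A),pb.round(1),cv2.boundingRect(B),"tri",X.round(3),"err",round(e,4))
for n,ra,rb,c in (("blue",(120,100,270,175),(340,170,440,265),((95,80,60),(125,255,255))),("orange",(275,100,420,170),(240,255,380,395),((5,100,110),(28,255,255)))):
    P=[]
    for q,r in((t,ra),(s,rb)):
        ap=cv2.approxPolyDP(cv2.convexHull(blob(q,r,*c)),6,True)[:,0]; P.append(ap)
    print(n,P[0].tolist(),P[1].tolist())
    W=np.array([plane(t,p,.012) for p in P[0]])[:,:2]; V=np.array([plane(s,p,.012) for p in P[1]])[:,:2]
    print(" top@12mm",W.round(3).tolist(),cv2.minAreaRect(W.astype(np.float32)*1000)); print(" scene",V.round(3).tolist(),cv2.minAreaRect(V.astype(np.float32)*1000))
    print(" centre tri",tri(t,cen(P[0].reshape(-1,1,2)),s,cen(P[1].reshape(-1,1,2))))
im=t["color"][185:250,110:430,::-1]; i2=s["color"][120:340,150:385,::-1]
a=cv2.resize(im,None,fx=2.5,fy=2.5,interpolation=2); b=cv2.resize(i2,None,fx=1.9,fy=1.9,interpolation=2)
o=np.zeros((a.shape[0]+b.shape[0],800,3),np.uint8);o[:a.shape[0],:a.shape[1]]=a;o[a.shape[0]:,:b.shape[1]]=b;cv2.imwrite("pics/crop1.png",o)
E
```

```text
valve wheel [134.9 211. ] (125, 201, 21, 21) [345.2 143.8] (336, 137, 20, 15) tri [0.449 0.259 0.055] err 0.0019
green [193.4 215.3] (183, 204, 22, 23) [315.8 168.1] (305, 160, 22, 16) tri [0.445 0.147 0.051] err 0.0015Traceback (most recent call last):
  File "<stdin>", line 9, in <module>
  File "vis.py", line 16, in blob
    return max(cs,key=cv2.contourArea)
ValueError: max() iterable argument is empty
```

```bash
cat > m.py <<'E'
from vis import *
t,s=snapshot("top"),snapshot("scene")
Y=((20,120,120),(35,255,255));G=((40,100,50),(85,255,255));Rd=((0,150,50),(8,255,255))
C=((12,60,90),(30,255,255));ST=((0,0,90),(180,110,255))
spec={"red":((270,190,315,235),(250,205,285,250),Rd),"adapter":((325,195,370,235),(208,240,250,290),C),
"creamclamp":((375,190,420,230),(165,285,215,335),C),"steel":((220,207,262,245),(268,185,304,222),ST)}
for n,(a,b,c) in spec.items():
    A,B=blob(t,a,*c),blob(s,b,*c); pa,pb=cen(A),cen(B)
    X,e=tri(t,pa,s,pb)
    print(n,pa.round(1),cv2.boundingRect(A),pb.round(1),cv2.boundingRect(B),"tri",X.round(3),"err",round(e,4))
for n,ra,rb,c in (("blue",(120,100,270,175),(340,170,440,265),((95,80,60),(125,255,255))),("orange",(275,100,420,170),(240,255,380,395),((5,100,110),(28,255,255)))):
    P=[]
    for q,r in((t,ra),(s,rb)):
        ap=cv2.approxPolyDP(cv2.convexHull(blob(q,r,*c)),6,True)[:,0]; P.append(ap)
    print(n,P[0].tolist(),P[1].tolist())
    W=np.array([plane(t,p,.012) for p in P[0]])[:,:2]; V=np.array([plane(s,p,.012) for p in P[1]])[:,:2]
    print(" top@12mm",W.round(3).tolist(),cv2.minAreaRect(W.astype(np.float32)*1000)); print(" scene",V.round(3).tolist(),cv2.minAreaRect(V.astype(np.float32)*1000))
    print(" centre tri",tri(t,cen(P[0].reshape(-1,1,2)),s,cen(P[1].reshape(-1,1,2))))
im=t["color"][185:250,110:430,::-1]; i2=s["color"][120:340,150:385,::-1]
a=cv2.resize(im,None,fx=2.5,fy=2.5,interpolation=2); b=cv2.resize(i2,None,fx=1.9,fy=1.9,interpolation=2)
o=np.zeros((a.shape[0]+b.shape[0],800,3),np.uint8);o[:a.shape[0],:a.shape[1]]=a;o[a.shape[0]:,:b.shape[1]]=b;cv2.imwrite("pics/crop1.png",o)
E
python3 m.py
```

```text
red [292.2 209.9] (282, 199, 22, 23) [266.1 220.4] (255, 212, 23, 18) tri [ 0.462 -0.044  0.049] err 0.0011
adapter [346.2 215.1] (335, 205, 23, 22) [226.5 268.3] (214, 247, 27, 39) tri [ 0.461 -0.154  0.017] err 0.0006
creamclamp [393.7 211. ] (378, 199, 32, 25) [192.3 309.5] (175, 292, 36, 35) tri [ 0.473 -0.251  0.013] err 0.0002
steel [240.5 225.5] (220, 207, 42, 38) [288.6 204.1] (268, 185, 36, 37) tri [0.437 0.06  0.008] err 0.0042
blue [[251, 113], [254, 154], [143, 161], [141, 120]] [[392, 177], [430, 192], [388, 261], [346, 238]]
 top@12mm [[0.673, 0.045], [0.584, 0.036], [0.562, 0.262], [0.649, 0.273]] ((616.6396484375, 154.3654327392578), (89.01741790771484, 228.75242614746094), 5.845998287200928)
 scene [[0.565, 0.266], [0.652, 0.265], [0.672, 0.032], [0.583, 0.039]] ((618.5472412109375, 149.1306610107422), (88.45439910888672, 241.81385803222656), 4.664231300354004)
 centre tri (array([6.17609289e-01, 1.54225603e-01, 5.65665431e-04]), np.float64(0.005890178634202105))
orange [[398, 113], [401, 153], [291, 156], [290, 115]] [[324, 263], [369, 286], [297, 393], [246, 357]]
 top@12mm [[0.683, -0.263], [0.596, -0.268], [0.582, -0.04], [0.671, -0.036]] ((633.006591796875, -151.55120849609375), (88.79657745361328, 228.0460205078125), 3.21140193939209)
 scene [[0.585, -0.039], [0.673, -0.04], [0.687, -0.27], [0.596, -0.267]] ((635.9776000976562, -154.6745147705078), (91.35055541992188, 235.3604736328125), 2.670557737350464)
 centre tri (array([ 0.63468221, -0.1560536 , -0.00329128]), np.float64(0.00837210245447436))
```

View pics/crop1.png

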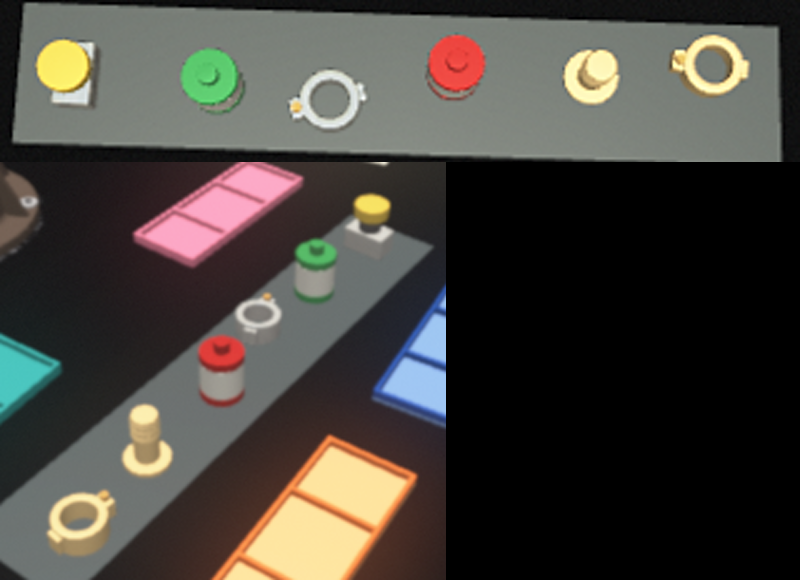

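Crop confirms: green-capped filter at top (194,215), red at (292,210) untouched; steel clamp stud at (228,227) and cream stud at (382,210), both towards +y. Trays' outlines fit 88×228 at rim height. Now refine the part centres.

Run:
```python
from vis import *
t,s=snapshot("top"),snapshot("scene")
p=lambda a,z:plane(t,a,z).round(4)
print("valve wheel",p((134.9,211),.060)); print("green cap",p((193.4,215.3),.054)); print("red",p((292.2,209.9),.054))
print("adapter stem",p((350,211.4),.058),"flange",p((346,215.8),.006), "tri stemtop",tri(t,(350,211.4),s,(225.8,252)))
for n,c,st,sc in(("cream",(394.8,211),(381.6,209.8),(192.1,307.9)),("steel",(242,225),(228.4,227.4),(285.8,200.5))):
    C,S=p(c,.024),p(st,.026); print(n,C,S,"yaw",np.degrees(np.arctan2(*(S-C)[1::-1])),"tri",tri(t,c,s,sc))
# tray rim corner heights
for a,b in(((251,113),(430,192)),((143,161),(346,238)),((401,153),(297,393)),((290,115),(369,286)),((291,156),(324,263)),((254,154),(388,261)),((141,120),(392,177))): print(a,tri(t,a,s,b))
# steel & cream ring outline via min enclosing circle of bright mask
g=cv2.cvtColor(t["color"],cv2.COLOR_RGB2HSV)
m=cv2.inRange(g[205:247,218:264],(0,0,115),(180,255,255)); ys,xs=np.nonzero(m); print(xs.min()+218,xs.max()+218,ys.min()+205,ys.max()+205)
for k in("top","scene"): pass
```

```text
valve wheel [0.4491 0.2585 0.06  ]
green cap [0.4453 0.1473 0.054 ]
red [ 0.4618 -0.043   0.054 ]
adapter stem [ 0.4616 -0.1546  0.058 ] flange [ 0.4619 -0.155   0.006 ] tri stemtop (array([ 0.46210977, -0.15446484,  0.05698436]), np.float64(0.0009092712169328573))
cream [ 0.4715 -0.2501  0.024 ] [ 0.4728 -0.2232  0.026 ] yaw 87.23321159883042 tri (array([ 0.47325149, -0.25133997,  0.0172921 ]), np.float64(0.001336265784719626))
steel [0.4338 0.0544 0.024 ] [0.4279 0.081  0.026 ] yaw 102.50599888093242 tri (array([0.43481804, 0.05491057, 0.01947125]), np.float64(0.0008603480651480777))
(251, 113) (array([0.66625294, 0.06106902, 0.13405952]), np.float64(0.08498553568047246))
(143, 161) (array([ 0.54969957,  0.24720559, -0.12909256]), np.float64(0.13320700603850416))
(401, 153) (array([ 0.64249474, -0.26280669, -0.0478041 ]), np.float64(0.06926496564627552))
(290, 115) (array([ 0.67232732, -0.03635128,  0.00838237]), np.float64(0.00011117759452296922))
(291, 156) (array([ 0.58359132, -0.03945075,  0.01107091]), np.float64(0.0025362951307644713))
(254, 154) (array([ 0.63009064,  0.05620079, -0.03987282]), np.float64(0.06952276386602001))
(141, 120) (array([0.60465451, 0.23914522, 0.05831765]), np.float64(0.06470318124459404))
218 263 205 245
```

```bash
python3 -m handwheel '[[1,0.9,0.95,0.22,0,0,0],[1,0.9,0.95,0.22,0,0,0],[1,0.9,0.95,0.22,0,0,0],[1,0.9,0.95,0.22,0,0,0],[1,0.9,0.95,0.22,0,0,0]]'
python3 -m handwheel '[[1,0.9,0.95,0.22,0,0,0],[1,0.9,0.95,0.22,0,0,0],[1,0.9,0.95,0.22,0,0,0],[1,0.9,0.95,0.22,0,0,0],[1,0.9,0.95,0.22,0,0,0]]'
python3 -m handwheel '[[1,0.9,0.95,0.22,0,0,0],[1,0.9,0.95,0.22,0,0,0],[1,0.9,0.95,0.22,0,0,0],[1,0.9,0.95,0.22,0,0,0],[1,0.9,0.95,0.22,0,0,0]]'
python3 -m handwheel '[[1,0.9,0.95,0.22,0,0,0],[1,0.9,0.95,0.22,0,0,0],[1,0,0,0,0,0,1],[1,0,0,0,0,0,1],[1,0,0,0,0,0,1]]'
python3 -m handwheel '[[1,0,0,0,0,0,1],[1,0,0,0,0,0,1],[1,0,0,0,0,0,1],[1,0,0,0,0,0,1],[1,0,0,0,0,0,1]]'
python3 -m handwheel '[[1,0,0,0,0,0,1],[1,0,0,0,0,0,1],[1,0,0,0,0,0,1],[1,0,0,0,0,0,1],[1,0,0,0,0,0,0.2]]'
python3 -m handwheel '[[1,0,0,0,0,0,0]]'
```

```text
clock: 1.02
tool_pos: [0.2682, 0.4993, 0.3772]
orientation: [-180.0, 0.0, -16.7]
force: [0.8, 1.3, -0.0]
opening: 0.0875
gripper_force: 0.0
clock: 1.65
tool_pos: [0.3417, 0.3532, 0.3497]
orientation: [-180.0, -0.0, -16.7]
force: [-0.3, 0.1, -0.6]
opening: 0.0879
gripper_force: 0.0
clock: 2.28
tool_pos: [0.4153, 0.2072, 0.3223]
orientation: [-180.0, -0.0, -16.7]
force: [0.4, -0.6, -0.4]
opening: 0.0877
gripper_force: 0.0
clock: 2.9
tool_pos: [0.4445, 0.1495, 0.3113]
orientation: [-180.0, -0.0, -34.9]
force: [-0.4, -0.6, 0.6]
opening: 0.0877
gripper_force: 0.0
clock: 3.52
tool_pos: [0.4444, 0.1497, 0.3114]
orientation: [-180.0, 0.0, -64.9]
force: [-0.1, 0.4, -0.3]
opening: 0.0882
gripper_force: 0.0
clock: 4.15
tool_pos: [0.4444, 0.1497, 0.3113]
orientation: [-180.0, 0.0, -89.9]
force: [-0.1, 0.0, 0.3]
opening: 0.0876
gripper_force: 0.0
clock: 4.28
tool_pos: [0.4444, 0.1497, 0.3113]
orientation: [-180.0, 0.0, -89.8]
force: [-0.1, 0.2, -0.2]
opening: 0.0877
gripper_force: 0.0
```

```bash
python3 -m handwheel '[[1,0.1,-0.03,0.9,0,0,0],[1,0,0,0.9,0,0,0],[1,0,0,0.9,0,0,0],[1,0,0,0.9,0,0,0],[1,0,0,0.9,0,0,0]]'
python3 -m handwheel '[[-1,0,0,0,0,0,0],[-1,0,0,0,0,0,0],[-1,0,0,0,0,0,0],[-1,0,0,0,0,0,0],[-1,0,0,0,0,0,0]]'
python3 -m handwheel '[[-1,0,0,-0.2,0,0,0],[-1,0,0,-0.8,0,0,0]]'
```

```text
clock: 4.9
tool_pos: [0.4452, 0.1473, 0.1981]
orientation: [-180.0, 0.0, -89.8]
force: [0.2, 0.3, -0.9]
opening: 0.0878
gripper_force: 0.0
clock: 5.52
tool_pos: [0.4452, 0.1473, 0.1991]
orientation: [-180.0, 0.0, -89.9]
force: [-1.3, -0.2, 0.1]
opening: 0.043
gripper_force: 24.9
clock: 5.78
tool_pos: [0.4447, 0.1469, 0.2233]
orientation: [179.9, -0.1, -89.9]
force: [1.4, 1.1, -0.3]
opening: 0.0433
gripper_force: 30.0
```

```bash
python3 -m handwheel '[[-1,0,0,-1,0,0,0],[-1,0,0,-1,0,0,0],[-1,0,0,-1,0,0,0],[-1,-0.48,-0.94,0,0,0,0],[-1,-0.48,-0.94,0,0,0,0]]'
python3 -m handwheel '[[-1,-0.48,-0.94,0,0,0,0],[-1,-0.48,-0.94,0,0,0,0],[-1,-0.48,-0.94,0,0,0,0],[-1,-0.48,-0.94,0,0,0,0],[-1,-0.48,-0.94,0,0,0,0]]'
python3 -m handwheel '[[-1,0,0,0.95,0,0,0],[-1,0,0,0.95,0,0,0],[-1,0,0,0.95,0,0,0]]'
```

```text
clock: 6.4
tool_pos: [0.4925, 0.1715, 0.2997]
orientation: [-179.9, 0.1, -89.9]
force: [-0.0, 0.2, -1.1]
opening: 0.0433
gripper_force: 30.0
clock: 7.02
tool_pos: [0.6101, 0.2318, 0.2987]
orientation: [180.0, -0.0, -89.9]
force: [0.5, -0.2, -1.4]
opening: 0.0428
gripper_force: 30.0
clock: 7.4
tool_pos: [0.6094, 0.2314, 0.2268]
orientation: [180.0, -0.0, -89.9]
force: [-0.5, -0.3, -0.5]
opening: 0.0427
gripper_force: 30.0
```

Run:
```python
from vis import *
a=[cv2.resize(snapshot(n)["color"][r[1]:r[3],r[0]:r[2],::-1],(390,300)) for n,r in(("top",(70,60,330,260)),("scene",(260,70,520,270)))]
cv2.imwrite("pics/p2.png",np.hstack(a))
```

```text
(no output)
```

View pics/p2.png

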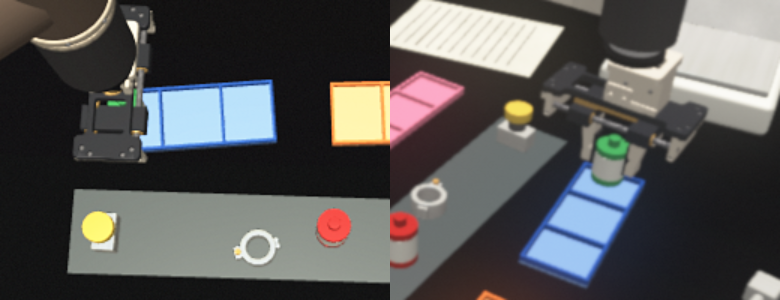

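The filter (crop right, ~(610,160)) hangs over the far end compartment of the blue tray; lower, release, lift.

```bash
python3 -m handwheel '[[-1,0,0,0.6,0,0,0],[-1,0,0,0.25,0,0,0],[-1,0,0,0.06,0,0,0],[-1,0,0,0,0,0,0]]'
python3 -m handwheel '[[1,0,0,0,0,0,0],[1,0,0,0,0,0,0],[1,0,0,0,0,0,0],[1,0,0,0,0,0,0]]'
python3 -m handwheel '[[1,0,0,-1,0,0,0],[1,0,0,-1,0,0,0],[1,0,0,-1,0,0,0],[1,0,0,-1,0,0,0]]'
```

```text
clock: 8.0
tool_pos: [0.6096, 0.2315, 0.205]
orientation: [-180.0, 0.0, -89.9]
force: [0.1, -0.3, -1.4]
opening: 0.0429
gripper_force: 30.0
clock: 8.5
tool_pos: [0.6095, 0.2315, 0.2048]
orientation: [-180.0, 0.0, -89.9]
force: [0.1, 0.9, -0.9]
opening: 0.0776
gripper_force: 0.0
clock: 9.0
tool_pos: [0.6094, 0.2314, 0.3055]
orientation: [180.0, -0.0, -89.9]
force: [-0.5, 0.1, -0.2]
opening: 0.0876
gripper_force: 0.0
```

```bash
python3 -m handwheel '[[1,0.96,0.37,0,0,0,0],[1,0.96,0.37,0,0,0,0],[1,0.96,0.37,0,0,0,0],[1,0.96,0.37,0,0,0,0],[1,0.96,0.37,0,0,0,0]]'
python3 -m handwheel '[[1,0.96,0.37,0,0,0,0],[1,0.96,0.37,0,0,0,0],[1,0.96,0.37,0,0,0,0],[1,0.96,0.37,0,0,0,0],[1,0.96,0.37,0,0,0,0]]'
python3 -m handwheel '[[1,0.96,0.37,0,0,0,0],[1,0.96,0.37,0,0,0,0],[1,0.96,0.37,0,0,0,0],[1,0.96,0.37,0,0,0,0],[1,0.96,0.37,0,0,0,0]]'
python3 -m handwheel '[[1,0.96,0.37,0,0,0,0],[1,0,0,0,0,0,0]]'
```

```text
clock: 9.62
tool_pos: [0.5627, 0.1096, 0.3046]
orientation: [180.0, -0.0, -89.9]
force: [-0.3, 0.1, -0.2]
opening: 0.0876
gripper_force: 0.0
clock: 10.25
tool_pos: [0.5167, -0.0102, 0.3047]
orientation: [-180.0, 0.0, -89.9]
force: [-0.9, -0.2, 1.0]
opening: 0.0878
gripper_force: 0.0
clock: 10.88
tool_pos: [0.4704, -0.1302, 0.3047]
orientation: [-180.0, -0.0, -89.9]
force: [0.4, -0.5, -0.1]
opening: 0.0877
gripper_force: 0.0
clock: 11.12
tool_pos: [0.461, -0.1544, 0.3046]
orientation: [180.0, 0.0, -90.0]
force: [-0.7, 0.3, 0.1]
opening: 0.0879
gripper_force: 0.0
```

Run:
```python
from vis import *
t,s=snapshot("top"),snapshot("scene")
A=blob(t,(120,90,200,180),(40,100,50),(85,255,255));B=blob(s,(350,140,430,220),(40,100,50),(85,255,255))
print(cv2.boundingRect(A),cv2.boundingRect(B)); print(plane(t,cen(A),.058),tri(t,cen(A),s,cen(B)))
a=[cv2.resize(x["color"][r[1]:r[3],r[0]:r[2],::-1],(390,300)) for x,r in((t,(120,60,380,260)),(s,(170,110,430,310)))]
cv2.imwrite("pics/p3.png",np.hstack(a))
```

```text
(144, 121, 23, 22) (396, 167, 24, 17)
[0.60933601 0.23115385 0.058     ] (array([0.60948   , 0.23124965, 0.05598671]), np.float64(0.001190980241274791))
```

View pics/p3.png

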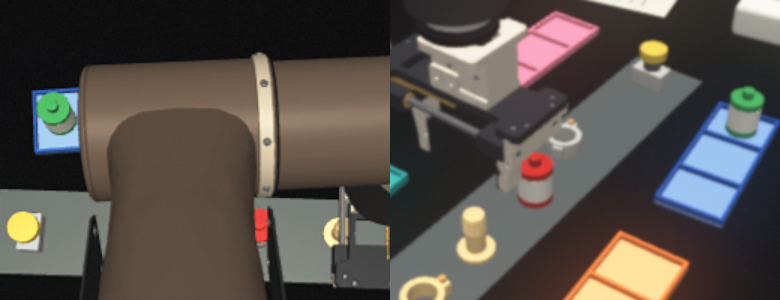

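Green filter stands at (0.609, 0.231), right on its target. Now the adapter.

```bash
python3 -m handwheel '[[1,0.02,-0.03,0.84,0,0,0],[1,0,0,0.84,0,0,0],[1,0,0,0.84,0,0,0],[1,0,0,0.84,0,0,0],[1,0,0,0.84,0,0,0]]'
python3 -m handwheel '[[-1,0,0,0,0,0,0],[-1,0,0,0,0,0,0],[-1,0,0,0,0,0,0],[-1,0,0,0,0,0,0],[-1,0,0,0,0,0,0]]'
python3 -m handwheel '[[-1,0,0,0,0,0,0],[-1,0,0,-0.2,0,0,0],[-1,0,0,-0.8,0,0,0]]'
```

```text
clock: 11.85
tool_pos: [0.4632, -0.1527, 0.1991]
orientation: [-180.0, -0.0, -89.8]
force: [-0.1, 0.9, -0.1]
opening: 0.0875
gripper_force: 0.0
clock: 12.48
tool_pos: [0.4629, -0.1533, 0.2]
orientation: [-180.0, 0.0, -89.9]
force: [0.1, -0.9, 1.1]
opening: 0.0432
gripper_force: 0.0
clock: 12.85
tool_pos: [0.4623, -0.1533, 0.2243]
orientation: [179.9, -0.0, -89.9]
force: [1.3, 0.7, 0.1]
opening: 0.0233
gripper_force: 30.0
```

```bash
python3 - <<'E'
from vis import *
s=snapshot("scene"); cv2.imwrite("pics/p4.png",cv2.resize(s["color"][200:320,150:310,::-1],(640,480)))
E
python3 -m handwheel '[[-1,0,0,0,0,0,0]]'
```

```text
clock: 13.02
tool_pos: [0.463, -0.1532, 0.2252]
orientation: [-179.9, 0.0, -89.9]
force: [-0.1, -0.6, 0.2]
opening: 0.0235
gripper_force: 30.0
```

View pics/p4.png

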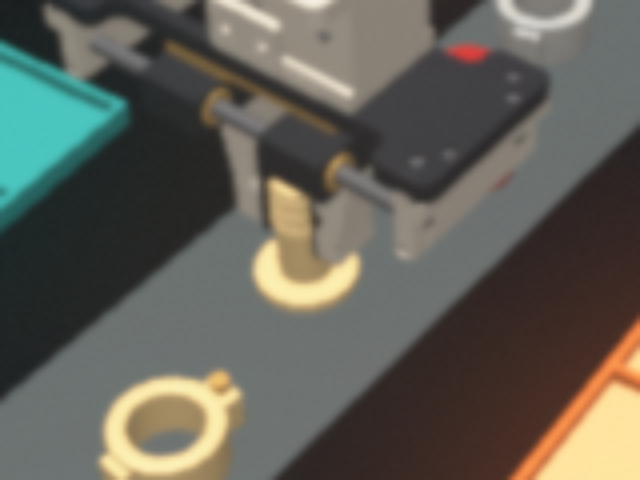

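Adapter is gripped on its stem and lifted about 24 mm (flange bottom rose from row 286 to 278). On to the near end of the blue tray.

```bash
python3 -m handwheel '[[-1,0,0,-1,0,0,0],[-1,0,0,-1,0,0,0],[-1,0,0,-1,0,0,0],[-1,-0.92,-0.64,0,0,0,0],[-1,-0.92,-0.64,0,0,0,0]]'
python3 -m handwheel '[[-1,-0.92,-0.64,0,0,0,0],[-1,-0.92,-0.64,0,0,0,0],[-1,-0.92,-0.64,0,0,0,0],[-1,-0.92,-0.64,0,0,0,0],[-1,-0.92,-0.64,0,0,0,0]]'
python3 -m handwheel '[[-1,-0.92,-0.64,0,0,0,0],[-1,-0.92,-0.64,0,0,0,0],[-1,-0.92,-0.64,0,0,0,0],[-1,0,0,0,0,0,0]]'
python3 -m handwheel '[[-1,0,0,0.95,0,0,0],[-1,0,0,0.95,0,0,0],[-1,0,0,0.95,0,0,0],[-1,0,0,0.6,0,0,0]]'
```

```text
clock: 13.65
tool_pos: [0.4948, -0.1068, 0.2995]
orientation: [-180.0, 0.0, -90.0]
force: [0.4, 0.1, -0.9]
opening: 0.0236
gripper_force: 30.0
clock: 14.28
tool_pos: [0.5755, 0.0093, 0.2995]
orientation: [180.0, -0.0, -89.9]
force: [0.6, 0.1, -0.2]
opening: 0.0231
gripper_force: 30.0
clock: 14.78
tool_pos: [0.6238, 0.0792, 0.2992]
orientation: [-180.0, -0.0, -89.8]
force: [0.8, -0.4, -0.4]
opening: 0.0233
gripper_force: 30.0
clock: 15.28
tool_pos: [0.6222, 0.0769, 0.2122]
orientation: [179.9, -0.0, -89.9]
force: [-0.7, 0.3, -0.8]
opening: 0.0237
gripper_force: 30.0
```

```bash
python3 -m handwheel '[[-1,0,0,0.2,0,0,0],[-1,0,0,0.08,0,0,0],[-1,0,0,0,0,0,0]]'
python3 -m handwheel '[[1,0,0,0,0,0,0],[1,0,0,0,0,0,0],[1,0,0,0,0,0,0],[1,0,0,0,0,0,0]]'
python3 -m handwheel '[[1,0,0,-1,0,0,0],[1,0,0,-1,0,0,0],[1,0,0,-1,0,0,0],[1,0,0,-1,0,0,0]]'
python3 -m handwheel '[[1,0.93,0.43,0,0,0,0],[1,0.93,0.43,0,0,0,0],[1,0.93,0.43,0,0,0,0],[1,0.93,0.43,0,0,0,0],[1,0.93,0.43,0,0,0,0]]'
python3 -m handwheel '[[1,0.93,0.43,0,0,0,0],[1,0.93,0.43,0,0,0,0],[1,0.93,0.43,0,0,0,0],[1,0.93,0.43,0,0,0,0],[1,0.93,0.43,0,0,0,0]]'
python3 -m handwheel '[[1,0.93,0.43,0,0,0,0],[1,0.93,0.43,0,0,0,0],[1,0.93,0.43,0,0,0,0],[1,0.93,0.43,0,0,0,0],[1,0,0,0,0,0,0]]'
python3 - <<'E'
from vis import *
t,s=snapshot("top"),snapshot("scene"); C=((12,60,90),(30,255,255))
A=blob(t,(200,100,260,170),*C);B=blob(s,(345,190,425,262),*C)
print(cen(A),cv2.boundingRect(A),cen(B),cv2.boundingRect(B),tri(t,cen(A),s,cen(B)))
B=blob(s,(165,285,215,335),*C);print("cream",cen(B),cv2.boundingRect(B))
a=[cv2.resize(x["color"][r[1]:r[3],r[0]:r[2],::-1],(390,300)) for x,r in((t,(120,60,380,260)),(s,(170,110,430,310)))]
cv2.imwrite("pics/p5.png",np.hstack(a))
E
```

```text
clock: 15.65
tool_pos: [0.6223, 0.0768, 0.2081]
orientation: [-180.0, -0.0, -89.9]
force: [-4.1, -0.5, 8.2]
opening: 0.0231
gripper_force: 30.0
clock: 16.15
tool_pos: [0.6225, 0.077, 0.2064]
orientation: [-180.0, -0.0, -89.9]
force: [-0.1, 0.5, 0.4]
opening: 0.0577
gripper_force: 0.0
clock: 16.65
tool_pos: [0.6224, 0.0769, 0.3071]
orientation: [180.0, -0.0, -89.9]
force: [0.4, 0.4, 0.1]
opening: 0.0873
gripper_force: 0.0
clock: 17.27
tool_pos: [0.568, -0.0412, 0.3062]
orientation: [180.0, -0.0, -89.9]
force: [0.0, -0.1, 0.3]
opening: 0.0879
gripper_force: 0.0
clock: 17.9
tool_pos: [0.5144, -0.1572, 0.3064]
orientation: [-180.0, -0.0, -89.9]
force: [0.2, -0.7, -0.0]
opening: 0.0879
gripper_force: 0.0
clock: 18.52
tool_pos: [0.4712, -0.2504, 0.3064]
orientation: [180.0, 0.0, -90.0]
force: [-0.4, -0.5, -0.8]
opening: 0.0876
gripper_force: 0.0
[235.88649204 134.65639445] (226, 123, 21, 23) [374.75109649 231.56980994] (363, 213, 22, 34) (array([0.62137994, 0.07475195, 0.02291361]), np.float64(0.0017626949636813602))
cream [192.24422622 309.50518276] (175, 292, 36, 35)
```

View pics/p5.png

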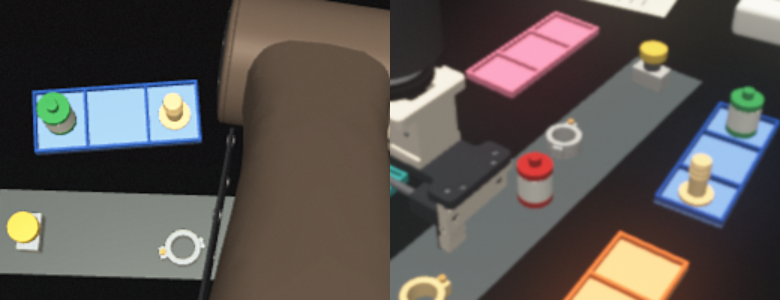

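Adapter stands upright in the near end compartment at (0.622, 0.076). Next the cream clamp.

```bash
python3 -m handwheel '[[1,0,0,0.93,0,0,0],[1,0,0,0.93,0,0,0],[1,0,0,0.93,0,0,0],[1,0,0,0.93,0,0,0],[1,0,0,0.93,0,0,0]]'
python3 -m handwheel '[[1,0,0,0,0,0,0],[-1,0,0,0,0,0,0],[-1,0,0,0,0,0,0],[-1,0,0,0,0,0,0],[-1,0,0,0,0,0,0]]'
python3 -m handwheel '[[-1,0,0,0,0,0,0],[-1,0,0,0,0,0,0],[-1,0,0,-0.2,0,0,0],[-1,0,0,-0.8,0,0,0],[-1,0,0,0,0,0,0]]'
```

```text
clock: 19.25
tool_pos: [0.4728, -0.2482, 0.1895]
orientation: [-180.0, -0.0, -89.9]
force: [1.1, -0.2, -0.2]
opening: 0.0876
gripper_force: 0.0
clock: 19.88
tool_pos: [0.4725, -0.2488, 0.1907]
orientation: [-179.9, -0.0, -89.9]
force: [-0.3, 0.9, 0.2]
opening: 0.0533
gripper_force: 0.0
clock: 20.5
tool_pos: [0.473, -0.2488, 0.2164]
orientation: [-179.9, -0.0, -89.9]
force: [0.1, 0.4, -0.2]
opening: 0.0475
gripper_force: 30.0
```

```bash
python3 -m handwheel '[[-1,0,0,-1,0,0,0],[-1,0,0,-1,0,0,0],[-1,0,0,-1,0,0,0],[-1,0,0,-0.5,0,0,0],[-1,-0.95,-0.34,0,0,0,0]]'
python3 -m handwheel '[[-1,-0.95,-0.34,0,0,0,0],[-1,-0.95,-0.34,0,0,0,0],[-1,-0.95,-0.34,0,0,0,0],[-1,-0.95,-0.34,0,0,0,0],[-1,-0.95,-0.34,0,0,0,0]]'
python3 -m handwheel '[[-1,-0.95,-0.34,0,0,0,0],[-1,-0.95,-0.34,0,0,0,0],[-1,-0.95,-0.34,0,0,0,0],[-1,-0.95,-0.34,0,0,0,0],[-1,-0.95,-0.34,0,0,0,0]]'
python3 -m handwheel '[[-1,-0.95,-0.34,0,0,0,0],[-1,-0.95,-0.34,0,0,0,0],[-1,-0.95,-0.34,0,0,0,0],[-1,-0.95,-0.34,0,0,0,0],[-1,-0.95,-0.34,0,0,0,0]]'
python3 -m handwheel '[[-1,-0.95,-0.34,0,0,0,0],[-1,0,0,0,0,0,0]]'
```

```text
clock: 21.12
tool_pos: [0.4807, -0.2255, 0.303]
orientation: [-179.9, -0.0, -90.0]
force: [-0.3, 0.3, -1.1]
opening: 0.0471
gripper_force: 30.0
clock: 21.75
tool_pos: [0.5232, -0.1054, 0.3017]
orientation: [179.9, 0.0, -89.9]
force: [0.4, -0.3, -0.9]
opening: 0.0472
gripper_force: 30.0
clock: 22.38
tool_pos: [0.5656, 0.0135, 0.3018]
orientation: [179.9, -0.0, -89.9]
force: [0.5, -0.6, -0.7]
opening: 0.0473
gripper_force: 30.0
clock: 23.0
tool_pos: [0.6084, 0.1331, 0.3026]
orientation: [-180.0, -0.0, -89.9]
force: [0.8, -0.1, -0.8]
opening: 0.0475
gripper_force: 30.0
clock: 23.25
tool_pos: [0.6171, 0.1574, 0.3023]
orientation: [-180.0, 0.0, -89.8]
force: [0.1, 0.0, -0.9]
opening: 0.0469
gripper_force: 30.0
```

```bash
python3 -m handwheel '[[-1,0.12,0,0.9,0,0,0],[-1,0,0,0.9,0,0,0],[-1,0,0,0.9,0,0,0],[-1,0,0,0.9,0,0,0],[-1,0,0,0.45,0,0,0]]'
python3 -m handwheel '[[-1,0,0,0.14,0,0,0],[-1,0,0,0.06,0,0,0],[-1,0,0,0,0,0,0]]'
python3 -m handwheel '[[1,0,0,0,0,0,0],[1,0,0,0,0,0,0],[1,0,0,0,0,0,0],[1,0,0,0,0,0,0]]'
python3 -m handwheel '[[1,0,0,-1,0,0,0],[1,0,0,-1,0,0,0],[1,0,0,-1,0,0,0],[1,0,0,-1,0,0,0],[1,0,0,-0.4,0,0,0]]'
```

```text
clock: 23.88
tool_pos: [0.6161, 0.1519, 0.2002]
orientation: [179.9, -0.0, -90.0]
force: [-0.1, 0.1, -0.5]
opening: 0.047
gripper_force: 30.0
clock: 24.25
tool_pos: [0.6166, 0.1523, 0.1971]
orientation: [-179.9, 0.0, -89.9]
force: [0.8, -0.4, -0.1]
opening: 0.0469
gripper_force: 30.0
clock: 24.75
tool_pos: [0.6164, 0.1523, 0.1965]
orientation: [-180.0, 0.0, -89.9]
force: [-0.3, 0.3, 0.0]
opening: 0.0816
gripper_force: 0.0
clock: 25.38
tool_pos: [0.6166, 0.1524, 0.308]
orientation: [-179.9, 0.1, -89.9]
force: [-0.1, -0.0, 0.6]
opening: 0.0875
gripper_force: 0.0
```

```bash
python3 -m handwheel '[[1,0.49,0.91,0,0,0,0],[1,0.49,0.91,0,0,0,0],[1,0.49,0.91,0,0,0,0],[1,0.49,0.91,0,0,0,0],[1,0.49,0.91,0,0,0,0]]'
python3 -m handwheel '[[1,0.49,0.91,0,0,0,0],[1,0.49,0.91,0,0,0,0],[1,0.49,0.91,0,0,0,0],[1,0,0,0,0,0,0]]'
python3 - <<'E'
from vis import *
t,s=snapshot("top"),snapshot("scene")
a=[cv2.resize(x["color"][r[1]:r[3],r[0]:r[2],::-1],(390,300)) for x,r in((t,(100,60,360,260)),(s,(220,110,480,310)))]
cv2.imwrite("pics/p6.png",np.hstack(a))
E
```

```text
clock: 26.0
tool_pos: [0.5017, 0.0903, 0.3057]
orientation: [179.9, -0.0, -89.9]
force: [-0.4, -0.6, 0.7]
opening: 0.0877
gripper_force: 0.0
clock: 26.5
tool_pos: [0.433, 0.0531, 0.3061]
orientation: [179.9, -0.0, -89.9]
force: [1.4, -0.2, 0.1]
opening: 0.0879
gripper_force: 0.0
```

View pics/p6.png

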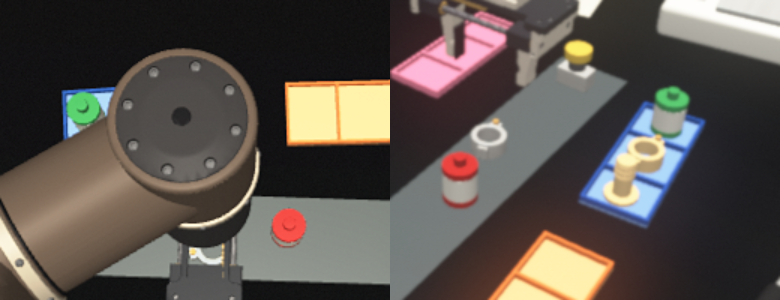

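Cream clamp lies flat in the middle of the blue tray (crop (645,153)). Now the steel clamp, below the gripper.

```bash
python3 -m handwheel '[[1,-0.05,-0.05,0.93,0,0,0],[1,0,0,0.93,0,0,0],[1,0,0,0.93,0,0,0],[1,0,0,0.93,0,0,0],[1,0,0,0.93,0,0,0]]'
python3 -m handwheel '[[1,0,0,0,0,0,0],[-1,0,0,0,0,0,0],[-1,0,0,0,0,0,0],[-1,0,0,0,0,0,0],[-1,0,0,0,0,0,0]]'
python3 -m handwheel '[[-1,0,0,0,0,0,0],[-1,0,0,0,0,0,0],[-1,0,0,-0.2,0,0,0],[-1,0,0,-0.8,0,0,0],[-1,0,0,0,0,0,0]]'
```

```text
clock: 27.22
tool_pos: [0.4365, 0.0556, 0.1891]
orientation: [-180.0, -0.0, -89.9]
force: [0.1, 0.3, -0.2]
opening: 0.0875
gripper_force: 0.0
clock: 27.85
tool_pos: [0.4359, 0.0553, 0.1906]
orientation: [-179.9, 0.0, -89.9]
force: [-0.6, 0.5, -0.6]
opening: 0.0529
gripper_force: 0.0
clock: 28.48
tool_pos: [0.4362, 0.0555, 0.2162]
orientation: [-179.9, 0.1, -89.9]
force: [-0.1, 0.9, -2.2]
opening: 0.0462
gripper_force: 30.0
```

```bash
python3 -m handwheel '[[-1,0,0,-1,0,0,0],[-1,0,0,-1,0,0,0],[-1,0,0,-1,0,0,0],[-1,0,0,-0.5,0,0,0],[-1,0.92,-0.87,0,0,0,0]]'
python3 -m handwheel '[[-1,0.92,-0.87,0,0,0,0],[-1,0.92,-0.87,0,0,0,0],[-1,0.92,-0.87,0,0,0,0],[-1,0.92,-0.87,0,0,0,0],[-1,0.92,-0.87,0,0,0,0]]'
python3 -m handwheel '[[-1,0.92,-0.87,0,0,0,0],[-1,0.92,-0.87,0,0,0,0],[-1,0.92,-0.87,0,0,0,0],[-1,0,0,0,0,0,0]]'
python3 -m handwheel '[[-1,0,0,0.9,0,0,0],[-1,0,0,0.9,0,0,0],[-1,0,0,0.9,0,0,0],[-1,0,0,0.5,0,0,0],[-1,0,0,0,0,0,0]]'
```

```text
clock: 29.1
tool_pos: [0.4573, 0.0327, 0.3032]
orientation: [-179.9, 0.1, -89.8]
force: [0.5, 0.9, -1.1]
opening: 0.0466
gripper_force: 30.0
clock: 29.72
tool_pos: [0.5669, -0.0835, 0.3013]
orientation: [179.9, 0.0, -89.9]
force: [-0.9, 1.3, -2.1]
opening: 0.0462
gripper_force: 30.0
clock: 30.22
tool_pos: [0.6326, -0.1529, 0.3005]
orientation: [179.9, -0.0, -90.0]
force: [-1.4, 0.2, -2.5]
opening: 0.0463
gripper_force: 30.0
clock: 30.85
tool_pos: [0.6313, -0.1512, 0.2214]
orientation: [179.9, 0.0, -89.9]
force: [0.1, 0.8, -1.2]
opening: 0.0462
gripper_force: 30.0
```

Down to ~0.196 as before, release, and on to the valve.

```bash
python3 -m handwheel '[[-1,0,-0.06,0.5,0,0,0],[-1,0,0,0.3,0,0,0],[-1,0,0,0.14,0,0,0],[-1,0,0,0.06,0,0,0],[-1,0,0,0,0,0,0]]'
python3 -m handwheel '[[1,0,0,0,0,0,0],[1,0,0,0,0,0,0],[1,0,0,0,0,0,0],[1,0,0,0,0,0,0]]'
python3 -m handwheel '[[1,0,0,-1,0,0,0],[1,0,0,-1,0,0,0],[1,0,0,-1,0,0,0],[1,0,0,-1,0,0,0],[1,0,0,-0.6,0,0,0]]'
```

```text
clock: 31.48
tool_pos: [0.6334, -0.1515, 0.1978]
orientation: [-180.0, -0.0, -89.9]
force: [0.0, 0.6, -1.4]
opening: 0.0462
gripper_force: 30.0
clock: 31.98
tool_pos: [0.6333, -0.1515, 0.1978]
orientation: [-180.0, 0.0, -89.9]
force: [0.7, 0.5, 0.6]
opening: 0.0808
gripper_force: 0.0
clock: 32.6
tool_pos: [0.6335, -0.1515, 0.3141]
orientation: [-179.9, -0.0, -89.9]
force: [0.9, -0.5, 0.5]
opening: 0.0879
gripper_force: 0.0
```

```bash
python3 -m handwheel '[[1,-0.965,0.435,0,0,0,0],[1,-0.965,0.435,0,0,0,0],[1,-0.965,0.435,0,0,0,0],[1,-0.965,0.435,0,0,0,0],[1,-0.965,0.435,0,0,0,0]]'
python3 -m handwheel '[[1,-0.965,0.435,0,0,0,0],[1,-0.965,0.435,0,0,0,0],[1,-0.965,0.435,0,0,0,0],[1,-0.965,0.435,0,0,0,0],[1,-0.965,0.435,0,0,0,0]]'
python3 -m handwheel '[[1,-0.965,0.435,0,0,0,0],[1,-0.965,0.435,0,0,0,0],[1,-0.965,0.435,0,0,0,0],[1,-0.965,0.435,0,0,0,0],[1,-0.965,0.435,0,0,0,0]]'
python3 -m handwheel '[[1,-0.965,0.435,0,0,0,0],[1,-0.965,0.435,0,0,0,0],[1,0,0,0,0,0,0]]'
python3 - <<'E'
from vis import *
t,s=snapshot("top"),snapshot("scene")
a=[cv2.resize(x["color"][r[1]:r[3],r[0]:r[2],::-1],(390,300)) for x,r in((t,(200,70,460,270)),(s,(180,110,440,400)))]
cv2.imwrite("pics/p7.png",np.hstack(a))
E
```

```text
clock: 33.22
tool_pos: [0.5782, -0.0302, 0.3123]
orientation: [180.0, -0.0, -89.9]
force: [0.2, -0.0, 0.4]
opening: 0.0879
gripper_force: 0.0
clock: 33.85
tool_pos: [0.5237, 0.0903, 0.3124]
orientation: [180.0, -0.0, -89.9]
force: [-0.4, -0.4, 0.1]
opening: 0.0875
gripper_force: 0.0
clock: 34.48
tool_pos: [0.4691, 0.2108, 0.3125]
orientation: [180.0, -0.0, -89.9]
force: [0.0, -0.9, 0.1]
opening: 0.0877
gripper_force: 0.0
clock: 34.85
tool_pos: [0.4473, 0.2595, 0.3125]
orientation: [180.0, -0.0, -89.8]
force: [0.6, -1.1, -0.1]
opening: 0.0876
gripper_force: 0.0
```

View pics/p7.png

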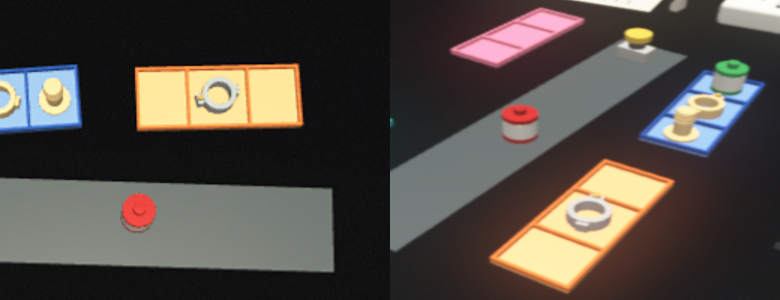

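Steel clamp is flat in the orange middle (crop left (217,94)). Valve next, gripped by the wheel.

```bash
python3 -m handwheel '[[1,0,-0.05,0.79,0,0,0],[1,0,0,0.79,0,0,0],[1,0,0,0.79,0,0,0],[1,0,0,0.79,0,0,0],[1,0,0,0.79,0,0,0]]'
python3 -m handwheel '[[1,0,0,0,0,0,0],[-1,0,0,0,0,0,0],[-1,0,0,0,0,0,0],[-1,0,0,0,0,0,0],[-1,0,0,0,0,0,0]]'
python3 -m handwheel '[[-1,0,0,0,0,0,0],[-1,0,0,0,0,0,0],[-1,0,0,-0.2,0,0,0],[-1,0,0,-0.8,0,0,0],[-1,0,0,0,0,0,0]]'
```

```text
clock: 35.58
tool_pos: [0.4494, 0.2575, 0.2132]
orientation: [180.0, -0.0, -90.0]
force: [-0.3, 0.4, -0.7]
opening: 0.0876
gripper_force: 0.0
clock: 36.2
tool_pos: [0.4491, 0.2584, 0.2143]
orientation: [-180.0, 0.0, -89.9]
force: [0.3, 0.5, 0.4]
opening: 0.0529
gripper_force: 0.0
clock: 36.83
tool_pos: [0.4495, 0.2588, 0.24]
orientation: [-179.9, 0.1, -89.9]
force: [0.6, -0.6, -3.1]
opening: 0.0392
gripper_force: 30.0
```

```bash
python3 -m handwheel '[[-1,0,0,-1,0,0,0],[-1,0,0,-1,0,0,0],[-1,0,0,-1,0,0,0],[-1,0,0,-0.5,0,0,0],[-1,0.95,-0.51,0,0,0,0]]'
python3 -m handwheel '[[-1,0.95,-0.51,0,0,0,0],[-1,0.95,-0.51,0,0,0,0],[-1,0.95,-0.51,0,0,0,0],[-1,0.95,-0.51,0,0,0,0],[-1,0.95,-0.51,0,0,0,0]]'
python3 -m handwheel '[[-1,0.95,-0.51,0,0,0,0],[-1,0.95,-0.51,0,0,0,0],[-1,0.95,-0.51,0,0,0,0],[-1,0.95,-0.51,0,0,0,0],[-1,0.95,-0.51,0,0,0,0]]'
python3 -m handwheel '[[-1,0.95,-0.51,0,0,0,0],[-1,0.95,-0.51,0,0,0,0],[-1,0.95,-0.51,0,0,0,0],[-1,0,0,0,0,0,0]]'
python3 -m handwheel '[[-1,0,0,0.9,0,0,0],[-1,0,0,0.9,0,0,0],[-1,0,0,0.9,0,0,0],[-1,0,0,0.4,0,0,0],[-1,0,0,0,0,0,0]]'
```

```text
clock: 37.45
tool_pos: [0.4618, 0.2354, 0.3268]
orientation: [-179.9, 0.1, -89.8]
force: [0.0, 0.3, -2.3]
opening: 0.039
gripper_force: 30.0
clock: 38.08
tool_pos: [0.5259, 0.1151, 0.3253]
orientation: [179.9, -0.0, -89.9]
force: [0.6, 0.6, -2.1]
opening: 0.0391
gripper_force: 30.0
clock: 38.7
tool_pos: [0.5898, -0.0035, 0.3251]
orientation: [179.9, -0.0, -89.9]
force: [1.4, 0.5, -2.9]
opening: 0.0391
gripper_force: 30.0
clock: 39.2
tool_pos: [0.6284, -0.0753, 0.3246]
orientation: [179.9, -0.0, -90.0]
force: [0.6, -0.1, -2.0]
opening: 0.0391
gripper_force: 30.0
clock: 39.83
tool_pos: [0.6278, -0.0736, 0.2481]
orientation: [179.9, -0.0, -89.9]
force: [-0.2, 0.9, -1.6]
opening: 0.0395
gripper_force: 30.0
```

Run:
```python
from vis import *
s=snapshot("scene"); cv2.imwrite("pics/p8.png",cv2.resize(s["color"][180:400,230:450,::-1],(600,600)))
```

```text
(no output)
```

View pics/p8.png

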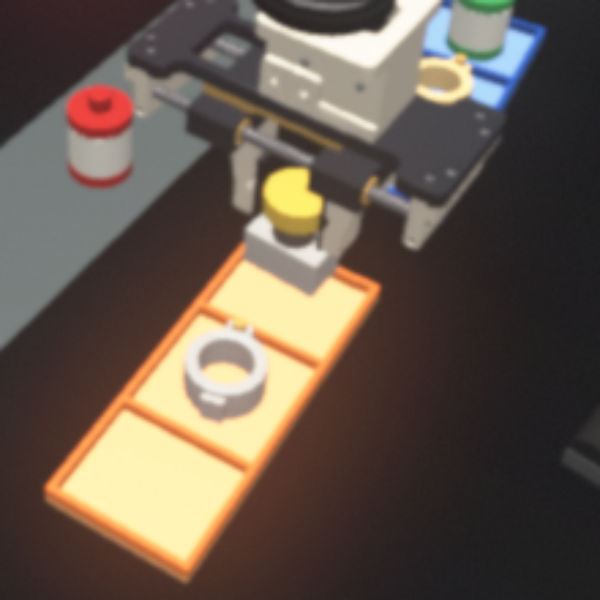

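The valve (crop (292,235)) hangs level over the far end compartment of the orange tray; lower and release.

```bash
python3 -m handwheel '[[-1,0,0,0.6,0,0,0],[-1,0,0,0.35,0,0,0],[-1,0,0,0.14,0,0,0],[-1,0,0,0.05,0,0,0],[-1,0,0,0,0,0,0]]'
python3 -m handwheel '[[1,0,0,0,0,0,0],[1,0,0,0,0,0,0],[1,0,0,0,0,0,0],[1,0,0,0,0,0,0]]'
python3 -m handwheel '[[1,0,0,-1,0,0,0],[1,0,0,-1,0,0,0],[1,0,0,-1,0,0,0],[1,0,0,-1,0,0,0],[1,0,0,-1,0,0,0]]'
python3 -m handwheel '[[1,-0.9,0.4,0,0,0,0],[1,-0.9,0.4,0,0,0,0],[1,-0.9,0.4,0,0,0,0],[1,-0.9,0.4,0,0,0,0],[1,-0.9,0.4,0,0,0,0]]'
python3 -m handwheel '[[1,-0.9,0.4,0,0,0,0],[1,-0.9,0.4,0,0,0,0],[1,-0.9,0.4,0,0,0,0],[1,-0.9,0.4,0,0,0,0],[1,-0.9,0.4,0,0,0,0]]'
python3 -m handwheel '[[1,-0.9,0.4,0,0,0,0],[1,-0.9,0.4,0,0,0,0],[1,-0.9,0.4,0,0,0,0],[1,-0.9,0.4,0,0,0,0],[1,-0.9,0.4,0,0,0,0]]'
python3 -m handwheel '[[1,-1,0,0,0,0,0],[1,-1,0,0,0,0,0],[1,-1,0,0,0,0,0],[1,-1,0,0,0,0,0],[1,-1,0,0,0,0,0]]'
python3 - <<'E'
from vis import *
t,s=snapshot("top"),snapshot("scene")
A=blob(t,(280,90,340,170),(25,150,150),(35,255,255));B=blob(s,(300,225,370,300),(25,150,150),(35,255,255))
print(cen(A),cv2.boundingRect(A),plane(t,cen(A),.064),tri(t,cen(A),s,cen(B)))
a=[cv2.resize(x["color"][r[1]:r[3],r[0]:r[2],::-1],(400,400)) for x,r in((t,(130,80,410,260)),(s,(210,110,450,400)))]
cv2.imwrite("pics/p9.png",np.hstack(a))
E
```

```text
clock: 40.5
tool_pos: [0.6282, -0.0739, 0.2206]
orientation: [-180.0, -0.0, -89.9]
force: [0.1, -0.1, -2.0]
opening: 0.0393
gripper_force: 30.0
clock: 41.0
tool_pos: [0.6281, -0.0739, 0.2206]
orientation: [-180.0, 0.0, -89.9]
force: [-0.1, 1.0, 0.4]
opening: 0.0734
gripper_force: 0.0
clock: 41.62
tool_pos: [0.628, -0.0739, 0.3463]
orientation: [-180.0, 0.0, -89.9]
force: [1.4, -0.1, 0.0]
opening: 0.0872
gripper_force: 0.0
clock: 42.25
tool_pos: [0.5775, 0.0392, 0.3455]
orientation: [-180.0, 0.0, -89.9]
force: [0.7, 0.2, 0.7]
opening: 0.0871
gripper_force: 0.0
clock: 42.88
tool_pos: [0.5273, 0.1517, 0.3456]
orientation: [-180.0, 0.0, -89.9]
force: [-0.1, 0.8, -0.5]
opening: 0.0881
gripper_force: 0.0
clock: 43.5
tool_pos: [0.4772, 0.2641, 0.3456]
orientation: [-180.0, 0.0, -89.9]
force: [0.3, 0.1, -0.2]
opening: 0.0874
gripper_force: 0.0
clock: 44.12
tool_pos: [0.4775, 0.3901, 0.3452]
orientation: [180.0, -0.0, -89.9]
force: [-0.5, -0.2, 0.7]
opening: 0.0877
gripper_force: 0.0
 ** On entry to DLASCL parameter number  4 had an illegal value
 ** On entry to DLASCL parameter number  4 had an illegal value
 ** On entry to DLASCL parameter number  4 had an illegal value
 ** On entry to DLASCL parameter number  4 had an illegal value
 ** On entry to DLASCL parameter number  5 had an illegal value
 ** On entry to DLASCL parameter number  4 had an illegal valuevis.py:18: RuntimeWarning: invalid value encountered in divide
  m=cv2.moments(c); return np.array([m["m10"],m["m01"]])/m["m00"]
Traceback (most recent call last):
  File "vis.py", line 9, in tri
    k=np.linalg.lstsq(np.c_[u,-v],b-a,rcond=None)[0]; A,B=a+u*k[0],b+v*k[1]
      ~~~~~~~~~~~~~~~^^^^^^^^^^^^^^^^^^^^^^^^^^^^
numpy.linalg.LinAlgError: SVD did not converge in Linear Least Squares
```

Run:
```python
from vis import *
t,s=snapshot("top"),snapshot("scene")
A=blob(t,(270,180,315,235),(0,150,50),(8,255,255)); print("red",plane(t,cen(A),.054))
a=[cv2.resize(x["color"][r[1]:r[3],r[0]:r[2],::-1],z,interpolation=2) for x,r,z in((t,(130,90,410,260),(420,255)),(s,(210,110,450,400),(380,459)))]
o=np.zeros((459,800,3),np.uint8);o[:255,:420]=a[0];o[:,420:]=a[1];cv2.imwrite("pics/p9.png",o)
```

```text
red [ 0.461755   -0.04296927  0.054     ]
```

View pics/p9.png

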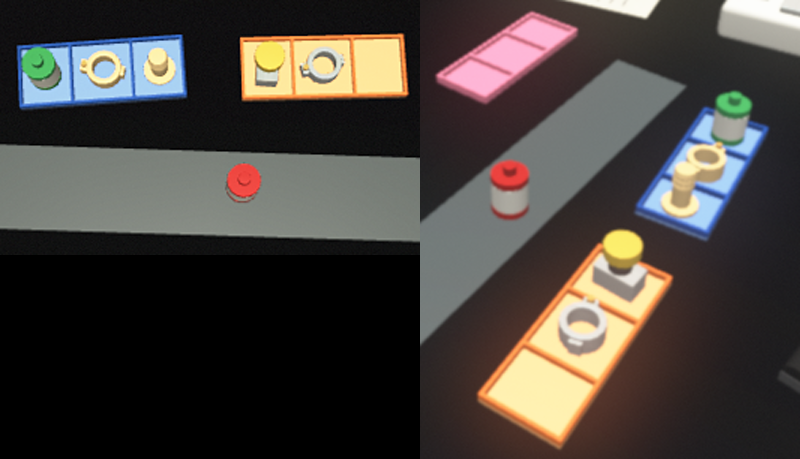

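All five parts stand or lie centred in their compartments, and the red filter has not moved (0.462, -0.043). Handing in.

```bash
python3 -m handwheel '[[1,0,0,0,0,0,0],[1,0,0,0,0,0,0],[1,0,0,0,0,0,0]]'
python3 - <<'E'
from vis import *
t=snapshot("top"); print(plane(t,(309.3,127.3),.066)); print(close_job())
E
```

```text
clock: 44.7
tool_pos: [0.4775, 0.388, 0.3457]
orientation: [-180.0, 0.0, -89.9]
force: [-0.4, 0.2, -0.0]
opening: 0.0878
gripper_force: 0.0
[ 0.62629442 -0.07258871  0.066     ]
the job is handed in; nothing more can be done
None
```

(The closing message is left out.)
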